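Shut and latch the gasketed document safe

TASK

Shut and lock the small document safe on the desk: lower its open lid gently on to the seal, then reach in through the round hole of the steel guard plate, pinch the cross bar of the sunk latch knob, and keep pressing it down just hard enough to squeeze the seal until the lid lands (about 15 N; well over 20 N crushes the seal) while you turn it clockwise, seen from above, all the way to its stop, so that the lid stays locked down when you let go and withdraw. How far the lid must be pressed differs from time to time and cannot be measured, so go by feel; if the knob is blocked, press a little more instead of forcing it round. Do not slam the lid or lean on the guard plate, and leave the other things on the desk where they are.

Things in the scene. Friction and masses are not known exactly. Their poses are not given: they have to be found in the camera images.
- safe: Dark grey document chest fixed on the desk, 180 (x) x 230 (y) x 84 mm to its rim, open top, ribbed, small carrying bails at the sides; notebook and key inside. Origin: centre of its underside; -x is the front, +x the hinge side, z up. The lid's hinge line runs along y at x +86, z +90 mm. Along the front wall inside: a soft rubber seal and a steel landing ledge for the lid.
- lid (a joint): Lid angle, rad, grows as the front rises; 0 level. Starts at 0.5 to 0.8, stays where left (under 3 N at the front edge moves it). On the free seal it rests near 0.085. Pressed down it lands hard on the ledge between -0.04 and +0.04, unlisted and different each time; that takes 8 to 12 N on the knob, rising softly over 5 to 13 mm there. Latched it rests 0.01 to 0.02 above landing, below 0.065.
- lid_edge (a point): Point on the lid's upper face, mid-width, 165 mm in front of the hinge line. Lid frame: origin on the hinge line, x backwards, z up through the lid. The lid is a plate 182 (x) x 236 (y) x 10 mm, weight 0.2 kg, its underside at z 0, upper face at z +10 mm, with a 16 mm high front apron and a pull lip sticking out 13 mm in front of it.
- guard: Square steel guard plate, four screws, 112 x 112 x 4 mm, fixed on the lid over the latch well. Origin: centre of its round hole at the plate's underside, 105 mm in front of the hinge line and 10 mm above the lid's underside; z up through the plate. The hole is 84 mm across; the round well below is 96 mm across, its floor 51 mm under the plate's upper face. A fully open gripper may not pass.
- knob_grip (a point): Point to grip on the latch knob: the middle of its cross bar, on the knob's axis, 7 mm under the top of the bar and 15 mm under the guard plate's upper face (105 mm in front of the hinge line, 1 mm below the lid's underside). It turns with the knob: x points across the bar (the way to pinch), y along the bar, z up.
- knob (a joint): Angle of the T-shaped latch knob, rad, grows clockwise from above; hard stop at 1.30; starts at 0 to 0.2. Black round cross bar, 14 mm thick, 46 mm long, on a stem over a steel disc 60 mm across; bar top 8, disc top 42 mm below the guard's upper face. At 0 the bar is parallel to the lid's front edge. Turns freely to about 0.5; there it is blocked unless the lid is landed to within 1.5 mm.
- latch_arm: Steel arm under the lid that turns with the knob, 72 x 12 x 6 mm, reaching 64 mm from the knob's axis: at knob 0 it points right along the front wall, at 1.30 to the front, under a steel keeper inside the front wall (one part with the landing ledge). If the lid is too high, the arm hits the keeper's side. Origin: on the knob's axis, 49 mm below the lid's underside.
- lid_foot: Flat steel strip 20 x 190 x 2 mm on the lid's underside near the front, which rests on the seal and lands on the ledge. Origin: its middle, 160 mm in front of the hinge line, at the lid's underside. 17 N on it corresponds to about 25 N down on the knob or 17 N at the lid's front edge.
- stone_finial: Bystander: carved stone finial on a black block, 90 x 89 x 178 mm, standing behind the safe. Origin: centre of its underside.
- card_holder: Bystander: brass card stand, 46 x 100 x 60 mm, standing to the left of the safe. Origin: centre of its underside.
- magnifier: Bystander: hand lens with a brass rim and wooden handle, 86 x 189 x 17 mm, lying to the right of the safe. Origin: middle of its underside, y along the handle.
- usb_stick: Bystander: black memory stick, 18 x 50 x 8 mm, lying in front of the safe, to the left. Origin: centre of its underside.

How it is judged:
On the way, in this order (a step that is already met when the one before it is completed fails the run):
1. the lid is lowered on to its seal (value of joint lid below 0.1 rad), for 0.2 s.
2. the lid is held down and the knob turned to its stop (value of joint lid below 0.065 rad and value of joint knob above 1.15 rad), for 0.2 s.
At the end, for the whole second after the job is handed in: the lid is latched down (joint lid below 0.065 rad, at rest) with the knob at or within 0.15 rad of its stop (joint knob above 1.15 rad) (all of step 2 and velocity of joint lid below 0.05 rad/s); the robot touches nothing.
It fails at once if the seal is crushed: the lid is pressed on to its seal and ledge with over 17 N (about 25 N down on the knob) (contact force between lid_foot and anything else above 17 N).
It fails at once if the knob is forced: the latch arm pushes on the keeper with over 40 N (contact force between latch_arm and anything else above 40 N).
It fails at once if the guard plate is struck or leaned on with over 15 N (contact force between guard and anything else above 15 N).
It fails at once if the lid is slammed: it falls at over 2.5 rad/s (velocity of joint lid below -2.5 rad/s).
It fails at once if a bystander is pushed more than 30 mm from its place (distance of any of stone_finial, card_holder, magnifier, usb_stick from where it was at the start of the episode above 0.03 m).
It also fails if it takes over 61 s, if anything falls off the work surface, if the arm or the gripper's body presses on something with over 40 N, if the wrist force passes 120 N, or if a joint passes its speed limit or range.

ROBOT

A 6-joint arm with a two-finger parallel gripper is mounted at the origin on the work surface; the furniture and walls round the work are solid. World frame = base frame: x ahead of the robot, y to its left, z up, the work surface at z = 0. Lengths are in m, angles in rad, forces in N, time in s.
With the tool pointing down it reaches from about 0.325 to 0.775 m from the base axis. Payload 5.5 kg.
Tool frame: the origin (TCP) lies between the finger pads; the fingertips stand 8 mm ahead of it and the grasp point (between the pads) lies 11 mm behind it (tcp_to_tips is the distance from the TCP to the fingertips, in m); z points along the fingers, y is the direction in which the jaws open and shut (so a half turn about z gives the same grasp; the last joint's range is limited). The gripper opens to 88 mm and grips with 3 to 60 N. Pads are 20 mm wide; open, the fingers measure 115 mm over their backs; the gripper's body (75 mm by 178 mm) begins 61 mm behind the grasp point.
Start: joints at [-1.27, 0.091, 1.231, -0, 1.82, -0.057], TCP at [0.21, -0.562, 0.201] pointing down, gripper open.
Joint ranges: [-2.87, 2.87], [-0.86, 2.18], [0.17, 2.46], [-1.51, 4.65], [0.06, 2.69], [-2.65, 2.65]. Speed limits (rad/s): [2.57, 2.57, 3.01, 3.14, 3.14, 3.14].

INTERFACE

Orientations are given as a unit quaternion [w, x, y, z].
In Python, from bench import * gives the robot as it stands. Calls block until the motion is done:
- move_to(position, orientation): joint-space move of the TCP to a pose.
- move_l(position, speed=0.15, orientation=None): straight line of the TCP; orientation=None keeps the orientation; speed is the mean speed in m/s.
- movej(angles): joint-space move.
- gripper_open() and close(): open the fingers fully, or close them until they stop; the grip force is fixed at half the most.
- hold(seconds).
- inverse_kinematics(position, orientation): joint angles nearest the present ones, or None.
- state(): the state.
- get_image(name): name is "scene" or "top" or "wrist"; returns a dict with "frame" (400x640x3 uint8, blue, green, red), "depth" (400x640 float32, m along the optical axis (not along the pixel's ray), 0 where there is no reading), "camera_matrix" (3x3 intrinsics, pixels), "view" (4x4, takes a point from world to camera coordinates). Camera axes: x right, y up, looking along -z (the intrinsics and any distortion apply to the point x, -y, -z); pixel columns grow to the right and rows downward; lengths in m; the calibration is good to about 2 mm. A picture is of the moment at which its call begins.
A pose or a line that the arm cannot do raises IKError and nothing moves.
- job_done(): hands the job in, once; it reports no verdict.
The state is a dict: "time": time; "joint_pos": joint angles; "dq": joint speeds; "joint_torque": joint torques, N m; "ee_pos": TCP position; "ee_rot": TCP orientation; "ft_force": force on the tool from outside, world axes, zero at the start; "moment": the same for the moment, N m; "finger_gap": finger opening in m.
Only numpy, scipy, OpenCV 4.12 (cv2) and the standard library are available. Lean on these libraries where they do the work, as an engineer would, in place of code of your own. Each camera call takes 0.05 s, during which the arm holds its last target.

## Working session

There is one attempt and no reset: what is moved stays moved. The work goes in short steps, each a Python script; the robot and the scene stay as the last script left them, time stands still between calls to the robot, and variables do not carry over. Pictures are saved under pics/ and viewed, and the job is handed in when it is done.

```bash
ls; mkdir -p pics; python3 - <<'E'
from bench import *
import cv2,numpy as np
s=state();print({k:np.round(v,4) for k,v in s.items()})
for n in ["scene","top","wrist"]:
    d=get_image(n);cv2.imwrite(f"pics/{n}0.png",d["frame"]);np.savez(f"/tmp/{n}0.npz",**d)
    print(n,d["camera_matrix"].round(1).tolist(),d["view"].round(3).tolist(),[k for k in d],(d["depth"]>0).mean())
E
```

```text
pics
{'time': np.float64(0.0), 'joint_pos': array([-1.2697,  0.0918,  1.2319, -0.    ,  1.8198, -0.0567]), 'dq': array([ 0.0009,  0.    , -0.0015, -0.0009, -0.0007,  0.0013]), 'joint_torque': array([-9.00000e-04, -4.46453e+01, -4.06446e+01,  6.98000e-02,
        2.94000e-02, -1.00000e-04]), 'ee_pos': array([ 0.21  , -0.5617,  0.1999]), 'ee_rot': array([-1.000e-03,  9.840e-01,  1.779e-01, -1.000e-04]), 'ft_force': array([-0.6662, -0.6507,  0.792 ]), 'moment': array([ 0.0386, -0.0325,  0.014 ]), 'finger_gap': np.float64(0.0879)}
scene [[448.0, 0.0, 318.3], [0.0, 448.0, 204.7], [0.0, 0.0, 1.0]] [[-0.422, 0.907, 0.009, 0.363], [-0.754, -0.356, 0.552, 0.351], [0.503, 0.226, 0.834, -1.474], [0.0, 0.0, 0.0, 1.0]] ['frame', 'depth', 'camera_matrix', 'view'] 0.99607421875
top [[405.9, 0.0, 322.3], [0.0, 405.9, 202.8], [0.0, 0.0, 1.0]] [[0.007, -1.0, 0.008, -0.132], [0.982, 0.008, 0.187, -0.559], [-0.187, 0.006, 0.982, -0.946], [0.0, 0.0, 0.0, 1.0]] ['frame', 'depth', 'camera_matrix', 'view'] 0.995984375
wrist [[289.7, 0.0, 317.9], [0.0, 289.7, 199.9], [0.0, 0.0, 1.0]] [[0.35, -0.937, -0.001, -0.6], [0.895, 0.335, -0.295, 0.036], [0.277, 0.102, 0.955, -0.391], [0.0, 0.0, 0.0, 1.0]] ['frame', 'depth', 'camera_matrix', 'view'] 0.99581640625
```

View pics/scene0.png

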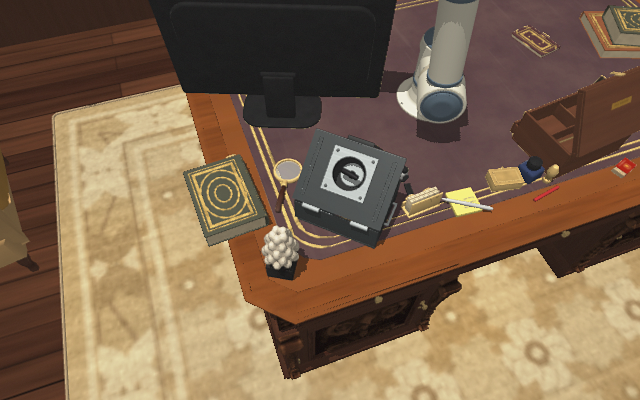

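View pics/top0.png

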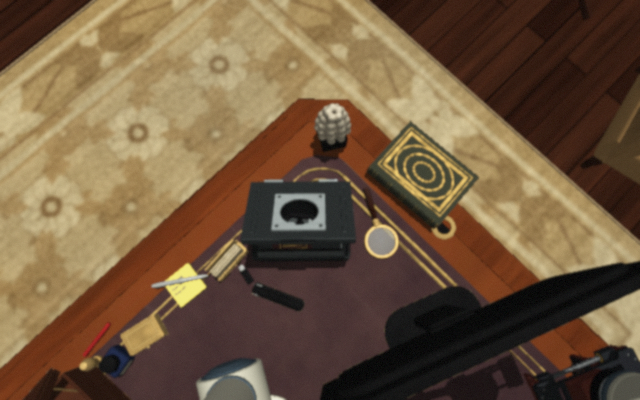

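View pics/wrist0.png

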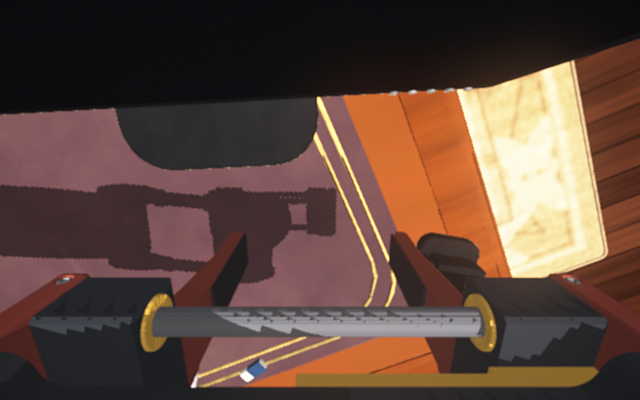

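The scene view shows the lid open at the chest (guard at about 350,175), the monitor to the right of the robot, and the finial behind the safe. The top view has the guard at (299,211). The gripper is currently over on the monitor's far side. Next I measure the guard.

```bash
cat > h.py <<'E'
import numpy as np,cv2
def load(n): 
    d=np.load(f"/tmp/{n}.npz"); return {k:d[k] for k in d}
def cloud(d):
    K=d["camera_matrix"];z=d["depth"];h,w=z.shape
    u,v=np.meshgrid(np.arange(w),np.arange(h))
    p=np.stack([(u-K[0,2])/K[0,0]*z,-(v-K[1,2])/K[1,1]*z,-z,np.ones_like(z)],-1)
    return (p@np.linalg.inv(d["view"]).T)[...,:3]
def ray(d,uv):
    K=d["camera_matrix"];V=d["view"];uv=np.atleast_2d(uv)
    c=np.stack([(uv[:,0]-K[0,2])/K[0,0],-(uv[:,1]-K[1,2])/K[1,1],-np.ones(len(uv))],1)
    return -V[:3,:3].T@V[:3,3], c@V[:3,:3]
def proj(d,P):
    V=d["view"];K=d["camera_matrix"];c=np.atleast_2d(P)@V[:3,:3].T+V[:3,3]
    return np.stack([K[0,0]*c[:,0]/-c[:,2]+K[0,2],K[1,1]*-c[:,1]/-c[:,2]+K[1,2]],1)
def tri(d1,u1,d2,u2):
    o1,r1=ray(d1,u1);o2,r2=ray(d2,u2);r1=r1[0];r2=r2[0]
    t=np.linalg.lstsq(np.stack([r1,-r2],1),o2-o1,rcond=None)[0]
    a=o1+t[0]*r1;b=o2+t[1]*r2
    return (a+b)/2,np.linalg.norm(a-b)
E
python3 - <<'E'
from h import *
vis=[]
for n,box in [("scene0",(290,120,420,250)),("top0",(235,165,365,275))]:
    d=load(n);f=d["frame"];x0,y0,x1,y1=box
    hsv=cv2.cvtColor(f,cv2.COLOR_BGR2HSV)
    m=((hsv[...,2]>110)&(hsv[...,1]<60)).astype(np.uint8);M=np.zeros_like(m);M[y0:y1,x0:x1]=m[y0:y1,x0:x1]
    nl,lab,st,ce=cv2.connectedComponentsWithStats(M)
    i=1+np.argmax(st[1:,4]);mm=(lab==i)
    print(n,st[i],ce[i])
    P=cloud(d)[cv2.erode(mm.astype(np.uint8),np.ones((3,3)))>0]
    c=P.mean(0);u,s,vt=np.linalg.svd(P-c);nrm=vt[2]*np.sign(vt[2][2]);r=(P-c)@nrm
    print("plane c",c,"n",nrm,"rms",r.std(), "tilt",np.arccos(nrm[2]))
    cs,_=cv2.findContours(mm.astype(np.uint8),cv2.RETR_CCOMP,cv2.CHAIN_APPROX_NONE)
    cs=sorted(cs,key=cv2.contourArea)[::-1]
    q=cv2.boxPoints(cv2.minAreaRect(cs[0]));ap=cv2.approxPolyDP(cs[0],0.05*cv2.arcLength(cs[0],True),True)
    print("corners",ap[:,0].tolist());el=cv2.fitEllipse(cs[1]);print("hole",el)
    np.savez(f"/tmp/{n}_g.npz",ap=ap[:,0],el=np.array(el[0]),n=nrm,c=c)
    o,rr=ray(d,np.vstack([ap[:,0],[el[0]]]));t=((c-o)@nrm)/(rr@nrm);W=o+t[:,None]*rr;print(W.round(4))
    print("sides",np.linalg.norm(np.diff(W[:4][[0,1,2,3,0]],axis=0),axis=1))
    vis.append(cv2.resize(f[y0:y1,x0:x1],None,fx=4,fy=4,interpolation=cv2.INTER_CUBIC)[:480])
cv2.imwrite("pics/c1.png",vis[0]);cv2.imwrite("pics/c2.png",vis[1])
E
```

```text
scene0 [ 320  145   59   58 1228] [348.93648208 173.28094463]
plane c [ 0.52270098 -0.07706035  0.16755217] n [ 0.23072406 -0.95951598  0.16154098] rms 0.037158044499663916 tilt 1.4085443887395248
corners [[335, 145], [320, 187], [362, 202], [378, 159]]
hole ((348.7833557128906, 173.25210571289062), (34.34735107421875, 35.110172271728516), 28.609725952148438)
[[-0.3901 -0.4711 -0.8694]
 [-0.5846 -0.6438 -1.6172]
 [ 0.775   0.0313  0.4507]
 [ 0.7459  0.0372  0.5273]
 [ 0.523  -0.0771  0.1672]]
sides [0.79175399 2.56519263 0.08216935 1.87072952]
top0 [ 271  194   55   36 1112] [298.67176259 212.28776978]
plane c [ 0.51705905 -0.07555772  0.17155139] n [0.89105962 0.02090734 0.45340449] rms 0.021556287608007235 tilt 1.1002150116038227
corners [[275, 195], [272, 229], [325, 228], [324, 194]]
hole ((298.78778076171875, 211.03250122070312), (26.081796646118164, 39.48090362548828), 85.78624725341797)
[[ 0.581  -0.0096  0.0428]
 [ 0.4683 -0.0309  0.2653]
 [ 0.4711 -0.1319  0.2645]
 [ 0.5851 -0.1319  0.0404]
 [ 0.5203 -0.0761  0.1652]]
sides [0.25036345 0.101015   0.25138018 0.12236446]
```

```bash
python3 - <<'E'
from h import *
# height map of everything, top + scene: stats of tall things
for n in("top0","scene0"):
    d=load(n);P=cloud(d).reshape(-1,3)
    m=(P[:,2]>0.03)&(P[:,0]>0.15)&(P[:,0]<0.9)&(abs(P[:,1])<0.6);P=P[m]
    H=np.zeros((19,31))
    ix=((P[:,0]-.15)/.04).astype(int);iy=((P[:,1]+.6)/.04).astype(int)
    ok=(ix<19)&(iy<30)
    np.maximum.at(H,(ix[ok],iy[ok]),P[ok,2])
    print(n,"rows x from .15 step .04; cols y from -.6 step .04 (cm)")
    for i,r in enumerate(H): print(f"{.15+.04*i:.2f}",' '.join(f"{int(v*100):2d}" for v in r[:30]))
E
```

```text
top0 rows x from .15 step .04; cols y from -.6 step .04 (cm)
0.15  0 33 34 34  0  0  0  0  0  0 19 34  0  0 33 35 34 23 17  0  0  0  3  7 24 23 17  0  0  0
0.19 24 47 39 34  0  0  0  0 44 44 44 37  0  0 19 38 37 20  0  0  0  4  4  7  7 13  0  0  0  0
0.23 44 48  0 55  0  0 44 44 44 44  0  0  0  0  0  0  0  0  0  0  0  4  4  4  0  0  0  0  0  0
0.27  0  0  0 44 44 44 44 44  0  0  0  0  0  5  0  0  0  0  0  0  0  4  4  0  0  0  0  0  0  0
0.31  0 44 44 44 44 40  0  0  0  0  0  0  4  5  5  5  0  0  0  0  0  0  0  0  0  0  0  0  0  0
0.35 44 44 44 39  0  0  0  0  0  0  0 103  0  0  0  5  0  5  5  0  0  0  0  0  0  0  0  0  0  0
0.39 42  0  0  0  0  0  0  0  0  0  8  8  9  9  9  9  4  6  6  0  0  0  0  0  0  0  0  0  0  0
0.43  0  0  0  0  0  0  0  0  0  0 21 21 21 21 21 21 20  6  6  0  0  0  0  0  0  0  0  0  0  0
0.47  0  0  0  0  4  0  0  0  0  0 20 20 20 20 20 20 19  0  0  0  0  0  0  0  0  0  0  0  0  0
0.51  0  0  0  5  5  5  4  0  0  5 17 17 17 16 17 17 16  0  0  0  0  0  0  0  0  0  0  0  0  0
0.55  0  0  5  5  5  5  5  4  0  0 14 14 14 14 14 14 13  0  0  0  0  0  0  0  0  0  0  0
[... 1934 characters left out ...]
 0  0  0  0  0  0  0  0  0  0  0  0
0.63  0  0  5  5  5  5  5  5  5  0  0  0  0  0  0  0  0  0  0  0  0  0  0  0  0  0  0  0  0  0
0.67  0  0  0  5  5  5  5  5  5  0  0 11  0  0  0  0  0  0  0  0  0  0  0  0  0  0  0  0  0  0
0.71  0  0  0  0  5  5  5  5  0  0 17 18 13  0  0  0  0  0  0  0  0  0  0  0  0  0  0  0  0  0
0.75  0  0  0  0  0  5  5  0  0  0 18 17 13  0  0  0  0  0  0  0  0  0  0  0  0  0  0  0  0  0
0.79  0  0  0  0  0  0  0  0  0  0  0 10  0  0  0  0  0  0  0  0  0  0  0  0  0  0  0  0  0  0
0.83  0  0  0  0  0  0  0  0  0  0  0  0  0  0  0  0  0  0  0  0  0  0  0  0  0  0  0  0  0  0
0.87  0  0  0  0  0  0  0  0  0  0  0  0  0  0  0  0  0  0  0  0  0  0  0  0  0  0  0  0  0  0
```

```bash
cat > g.py <<'E'
from h import *
def guard(d,box):
    f=d["frame"];x0,y0,x1,y1=box
    hsv=cv2.cvtColor(f,cv2.COLOR_BGR2HSV)
    m=((hsv[...,2]>110)&(hsv[...,1]<60)).astype(np.uint8);M=np.zeros_like(m);M[y0:y1,x0:x1]=m[y0:y1,x0:x1]
    nl,lab,st,ce=cv2.connectedComponentsWithStats(M)
    mm=(lab==1+np.argmax(st[1:,4])).astype(np.uint8)
    P=cloud(d)[(cv2.erode(mm,np.ones((3,3)))>0)&(d["depth"]>0)]
    for _ in range(6):
        c=np.median(P,0) if _==0 else P.mean(0)
        if _==0: P=P[np.linalg.norm(P-c,axis=1)<.09];continue
        nrm=np.linalg.svd(P-c,full_matrices=False)[2][2];nrm*=np.sign(nrm[2]);r=(P-c)@nrm
        P=P[abs(r)<max(2.5*r.std(),.001)]
    cs,_=cv2.findContours(mm,cv2.RETR_CCOMP,cv2.CHAIN_APPROX_NONE)
    cs=sorted(cs,key=cv2.contourArea)[::-1]
    ap=cv2.approxPolyDP(cs[0],0.05*cv2.arcLength(cs[0],True),True)[:,0]
    el=cv2.fitEllipse(cs[1])
    o,rr=ray(d,np.vstack([ap,[el[0]]]));t=((c-o)@nrm)/(rr@nrm);W=o+t[:,None]*rr
    return dict(n=nrm,rms=r.std(),ap=ap,el=el,W=W)
E
python3 - <<'E'
from g import *
a=load("scene0");b=load("top0")
G=[guard(a,(290,120,420,250)),guard(b,(235,165,365,275))]
for g in G:
    print(g["n"].round(4),"rms",g["rms"],"tilt",np.arccos(g["n"][2]));print(g["W"].round(4))
    w=g["W"];k=len(w)-1;print("sides",[np.linalg.norm(w[i]-w[(i+1)%k]).round(4) for i in range(k)],"corner mean",w[:k].mean(0))
print("tri hole",tri(a,G[0]["el"][0],b,G[1]["el"][0]))
# corners tri: scene order vs top order by world matching
for i in range(4):
    j=np.argmin(np.linalg.norm(G[1]["W"][:4]-G[0]["W"][i],axis=1));print(i,j,tri(a,G[0]["ap"][i],b,G[1]["ap"][j]))
E
```

```text
[0.6002 0.0097 0.7998] rms 0.001810103754327403 tilt 0.6439023254668284
[[ 0.4785 -0.1345  0.1963]
 [ 0.5661 -0.1337  0.1306]
 [ 0.5636 -0.0227  0.1311]
 [ 0.4754 -0.0231  0.1973]
 [ 0.5206 -0.0778  0.164 ]]
sides [np.float64(0.1096), np.float64(0.111), np.float64(0.1102), np.float64(0.1114)] corner mean [ 0.52089708 -0.07851216  0.1638281 ]
[0.6015 0.0099 0.7988] rms 0.0009629682230088368 tilt 0.6454873030684563
[[ 0.5616 -0.0201  0.1355]
 [ 0.4764 -0.0232  0.1998]
 [ 0.4794 -0.1328  0.1988]
 [ 0.5652 -0.1309  0.1342]
 [ 0.5199 -0.0762  0.1676]]
sides [np.float64(0.1068), np.float64(0.1096), np.float64(0.1074), np.float64(0.1109)] corner mean [ 0.52064541 -0.07673638  0.16708566]
tri hole (array([ 0.52070099, -0.07686806,  0.16444341]), np.float64(0.0017675528024240462))
0 2 (array([ 0.47970727, -0.1333756 ,  0.19804759]), np.float64(0.0012791193161808228))
1 3 (array([ 0.56621601, -0.13220723,  0.13124182]), np.float64(0.002644749423208035))
2 0 (array([ 0.56304453, -0.0211466 ,  0.13116109]), np.float64(0.0032547758530199833))
3 1 (array([ 0.47649874, -0.02297402,  0.19855926]), np.float64(0.00014553783837159014))
```

View pics/c1.png

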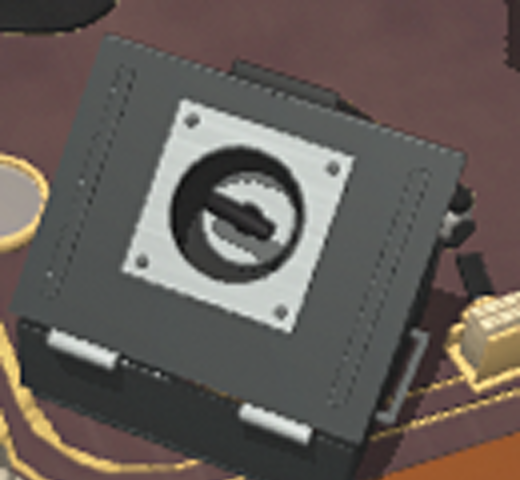

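View pics/c2.png

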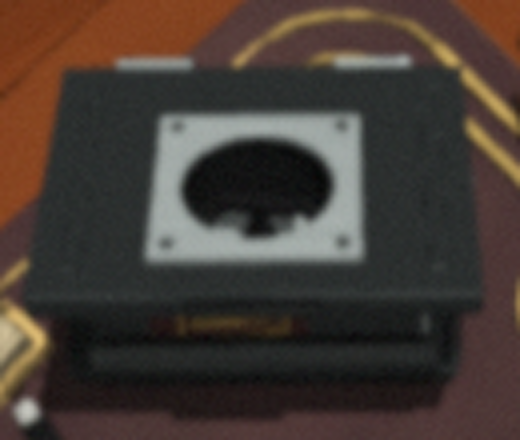

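Hinge comes out at about (0.596, −0.077, 0.0906), which fits the stated z of 0.09. The lid is at about 0.645 rad and the yaw about 0.02. Before using it, I check the gripper interface for partial opening.

```bash
python3 - <<'E'
from bench import *
t=state()["time"]
try:
    print(close(0.045))
except Exception as e: print(type(e),e)
s=state();print(s["time"]-t,s["finger_gap"])
E
```

```text
<class 'TypeError'> too many positional arguments
0.0 0.08766351845704422
```

`close` takes no width, so partial opening isn't available. Fully open, the fingers (115 mm) cannot pass the 84 mm hole, so I need another way. The closed fingertips form a block of about 27 x 20 mm, which fits beside the bar. I can press it down on the knob's disc and swing the bar round by its side. First I check the route past the monitor.

```bash
python3 - <<'E'
from h import *
from bench import *
for n in("top0","scene0"):
    d=load(n);P=cloud(d)[(d["depth"]>0)]
    f=d["frame"][d["depth"]>0]
    m=(P[:,2]>.28)&(P[:,2]<.9)&(f.max(1)<60)&(P[:,0]>.05)&(P[:,0]<.6)&(P[:,1]<-.1)&(P[:,1]>-.75)
    Q=P[m];r=np.hypot(Q[:,0],Q[:,1]);a=np.arctan2(Q[:,1],Q[:,0])
    for lo in np.arange(-2,-.4,.1):
        k=(a>=lo)&(a<lo+.1)
        if k.sum()>5: print(n,round(lo,1),k.sum(),"r",np.percentile(r[k],[1,99]).round(3),"z",np.percentile(Q[k,2],[1,50,99]).round(3))
s=state();q=s["joint_pos"]
def qz(g): return [0,np.cos(g/2),np.sin(g/2),0]   # rot: z down, tool x at yaw g
for p in [(.21,-.5617,.35),(.21,-.56,.5),(.17,-.46,.55),(.15,-.40,.55),(.13,-.35,.55),(.41,-.05,.55),(.44,0.01,.3)]:
    print(p,[None if (v:=inverse_kinematics(list(p),s["ee_rot"])) is None else np.round(v,2)])
print(qz(.36),s["ee_rot"])
E
```

```text
top0 -1.3 346 r [0.518 0.684] z [0.283 0.345 0.387]
top0 -1.2 2852 r [0.511 0.681] z [0.307 0.346 0.429]
top0 -1.1 132 r [0.653 0.769] z [0.335 0.391 0.447]
top0 -1.0 6406 r [0.429 0.722] z [0.287 0.411 0.446]
top0 -0.9 3620 r [0.32  0.494] z [0.286 0.402 0.446]
top0 -0.8 1661 r [0.269 0.364] z [0.284 0.399 0.446]
top0 -0.7 440 r [0.222 0.291] z [0.282 0.369 0.397]
scene0 -1.1 723 r [0.717 0.783] z [0.281 0.35  0.399]
scene0 -1.0 4648 r [0.462 0.736] z [0.281 0.349 0.404]
scene0 -0.9 2473 r [0.334 0.49 ] z [0.282 0.357 0.409]
scene0 -0.8 1538 r [0.239 0.359] z [0.283 0.358 0.412]
scene0 -0.7 1129 r [0.208 0.286] z [0.282 0.355 0.413]
scene0 -0.6 42 r [0.211 0.223] z [0.365 0.4   0.414]
(0.21, -0.5617, 0.35) [array([-1.27,  0.18,  0.86,  0.  ,  2.1 , -0.06])]
(0.21, -0.56, 0.5) [None]
(0.17, -0.46, 0.55) [array([-1.29,  0.25,  0.36,  0.  ,  2.53, -0.07])]
(0.15, -0.4, 0.55) [array([-1.29,  0.04,  0.59, -0.  ,  2.51, -0.08])]
(0.13, -0.35, 0.55) [array([-1.31, -0.1 ,  0.73, -0.  ,  2.51, -0.09])]
(0.41, -0.05, 0.55) [array([-0.2 ,  0.  ,  0.63,  0.  ,  2.5 ,  1.01])]
(0.44, 0.01, 0.3) [array([-0.06, -0.29,  1.41,  0.  ,  2.02,  1.16])]
[0, np.float64(0.9838436927881214), np.float64(0.17902957342582418), 0] [-7.66266872e-04  9.84036268e-01  1.77966371e-01 -7.98323740e-05]
```

```bash
cat > r.py <<'E'
from bench import *
import numpy as np
from h import *
PSI=.02; HX,HY,HZ=.5963,-.077,.0906
EX=np.array([np.cos(PSI),np.sin(PSI)]);EY=np.array([-EX[1],EX[0]])
def qz(g): return [0.,float(np.cos(g/2)),float(np.sin(g/2)),0.]
def lidpt(th,s,yo,up=.01):
    r=-s*np.cos(th)+up*np.sin(th);z=HZ+s*np.sin(th)+up*np.cos(th)
    xy=np.array([HX,HY])+r*EX+yo*EY
    return np.array([*xy,z])
E
python3 - <<'E'
from r import *
close();print(state()["finger_gap"])
s=state()
q1=inverse_kinematics([.15,-.40,.55],s["ee_rot"]);movej(q1);print(state()["ee_pos"],state()["time"])
q2=np.array(q1);q2[0]=-.1;q2[5]=-1.6;movej(list(q2));s=state();print(s["ee_pos"],s["time"])
p=lidpt(.645,.15,.085);p[:2]+=.010*EX;p[2]+=.008+.05
move_to(list(p),qz(np.pi+PSI));s=state();print(p,s["ee_pos"],s["joint_pos"].round(2),s["time"],s["ft_force"])
for n in["scene","wrist"]:
    d=get_image(n);cv2.imwrite(f"pics/{n}1.png",d["frame"])
E
```

```text
0.00037303314069277594
[ 0.15027385 -0.4009598   0.54837114] 2.9417
[ 0.42720656 -0.00922861  0.54979123] 4.6917
[0.4907679  0.00590608 0.24677076] [0.49124016 0.00553526 0.24847401] [-0.06 -0.19  1.42 -0.    1.91 -1.65] 5.875 [-0.64176255 -0.63530618  0.16320132]
```

View pics/scene1.png

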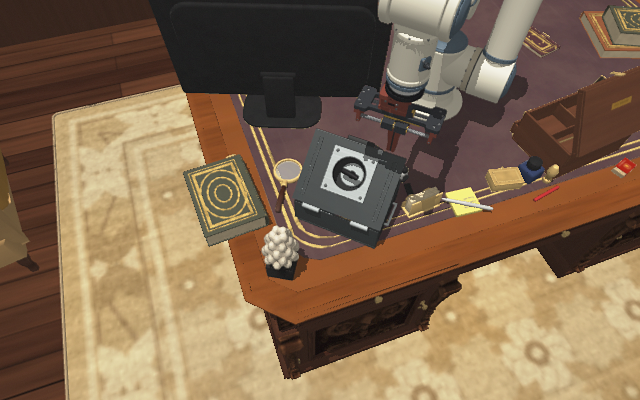

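View pics/wrist1.png

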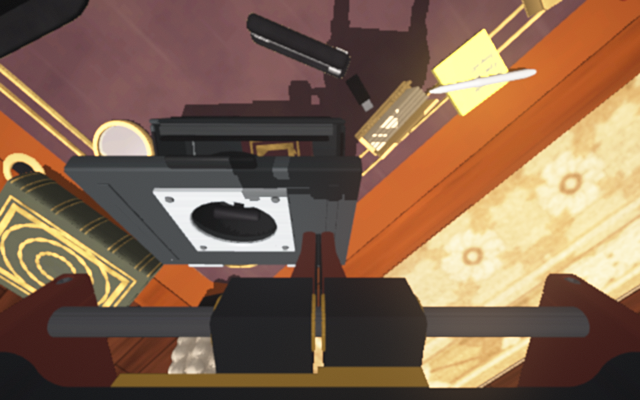

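The scene view shows the closed gripper above the front-left of the lid. The wrist view shows the fingertips near (318,235), left of the guard. I now lower the lid.

```bash
python3 - <<'E'
from r import *
f0=state()["ft_force"];
def go(th,sp):
    p=lidpt(th,.15,.085);p[:2]+=.010*EX;p[2]+=.008;move_l(list(p),sp)
    s=state();f=s["ft_force"]-f0;print(round(th,3),s["ee_pos"].round(4),f.round(2),round(s["time"],2));return f[2]
for th in [.68,.655,.62,.5,.4,.3,.2,.13,.11,.1,.095,.09,.085,.08,.075]:
    fz=go(th,.06 if th<.66 else .12)
    if fz>5: print("stop");break
E
```

```text
0.68 [0.4943 0.006  0.2012] [-0.46 -0.94 -0.22] 6.51
0.655 [0.4919 0.0059 0.1987] [-1.06 -0.86 -0.85] 6.76
0.62 [0.4881 0.0058 0.1937] [-0.68 -0.15 -0.43] 7.01
0.5 [0.4776 0.0056 0.1792] [-0.18 -0.68 -0.98] 7.46
0.4 [0.4702 0.0055 0.166 ] [-0.13 -0.53 -1.03] 7.86
0.3 [0.4639 0.0054 0.1519] [-0.16  0.18  0.05] 8.26
0.2 [0.4592 0.0053 0.1376] [-1.01 -0.89 -1.2 ] 8.66
0.13 [0.4569 0.0053 0.1274] [-0.88  0.7  -0.13] 8.98
0.11 [0.4566 0.0052 0.1249] [-0.21 -0.59 -0.98] 9.23
0.1 [0.4564 0.0052 0.1235] [ 0.1   0.43 -0.21] 9.48
0.095 [0.4562 0.0052 0.1228] [-0.63 -0.77 -0.33] 9.73
0.09 [0.4561 0.0052 0.122 ] [-0.57 -0.99 -0.82] 9.98
0.085 [0.456  0.0052 0.1212] [-0.08 -0.12 -0.35] 10.23
0.08 [0.4559 0.0052 0.1205] [-0.26 -0.83  0.6 ] 10.48
0.075 [0.4558 0.0052 0.1197] [ 0.08 -0.11  0.06] 10.73
```

```bash
python3 - <<'E'
from r import *
from g import guard
for n in["scene","wrist"]:
    d=get_image(n);cv2.imwrite(f"pics/{n}2.png",d["frame"]);np.savez(f"/tmp/{n}2.npz",**d)
g=guard(load("scene2"),(290,120,420,260));print(g["n"],np.arccos(g["n"][2]),g["W"],g["rms"])
print(lidpt(.075,.15,.085)+[0,0,.008])
E
```

```text
[0.2594287  0.0062482  0.96574205] 0.26250850464645564 [[ 0.44745928 -0.13466073  0.14462278]
 [ 0.55430925 -0.13341164  0.11591144]
 [ 0.55232772 -0.02305579  0.11572975]
 [ 0.46282741 -0.02325503  0.13977364]
 [ 0.50113009 -0.12168267  0.13012115]
 [ 0.44706015 -0.02708228  0.14403398]
 [ 0.45574678 -0.12532154  0.14233608]] 0.0018209782953669557
[0.44580085 0.00500662 0.11981134]
```

View pics/scene2.png

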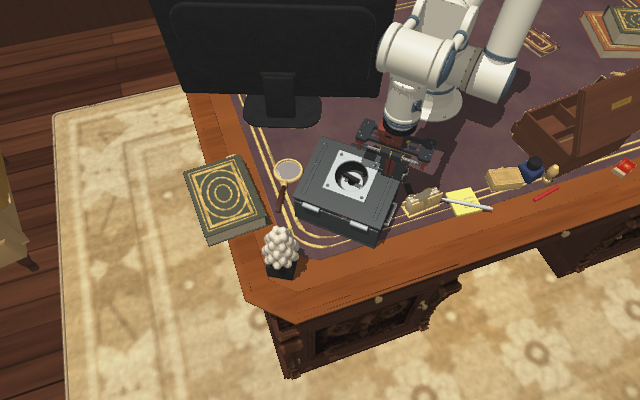

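View pics/wrist2.png

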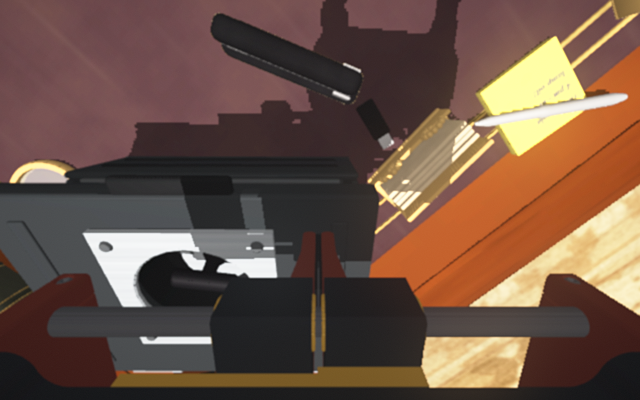

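The scene plane fit gives about 0.26 rad, which conflicts with the tip's height. I check with the wrist depth.

```bash
python3 - <<'E'
from r import *
d=load("wrist2");C=cloud(d)
for uv in [(310,175),(250,210),(150,215),(110,260),(60,220),(350,200),(345,250),(300,195),(318,240),(330,262),(355,280)]:
    print("w",uv,C[uv[1],uv[0]].round(4))
d=load("scene2");C=cloud(d);o=d["frame"]
cv2.imwrite("pics/c3.png",cv2.resize(o[110:250,290:440],None,fx=4,fy=4,interpolation=cv2.INTER_CUBIC))
for uv in [(310,190),(320,165),(330,215),(360,225),(390,205),(330,150),(375,165)]:
    print("s",uv,C[uv[1],uv[0]].round(4))
E
```

```text
w (310, 175) [ 0.4229 -0.0023  0.0834]
w (250, 210) [ 0.4308 -0.0352  0.1452]
w (150, 215) [ 0.4354 -0.0941  0.1441]
w (110, 260) [ 0.4685 -0.1273  0.1388]
w (60, 220) [ 0.4402 -0.1489  0.1427]
w (350, 200) [0.4232 0.0221 0.1464]
w (345, 250) [0.4588 0.0217 0.1381]
w (300, 195) [ 0.4208 -0.0063  0.1464]
w (318, 240) [0.4466 0.0044 0.1501]
w (330, 262) [0.4451 0.0102 0.1781]
w (355, 280) [0.4229 0.015  0.2282]
s (310, 190) [ 0.5712 -0.1589  0.109 ]
s (320, 165) [ 0.498  -0.1651  0.1236]
s (330, 215) [ 0.6001 -0.0896  0.0791]
s (360, 225) [ 0.605  -0.0079  0.0959]
s (390, 205) [0.531  0.0401 0.114 ]
s (330, 150) [ 0.4548 -0.1568  0.1413]
s (375, 165) [ 0.4536 -0.0327  0.1444]
```

View pics/c3.png

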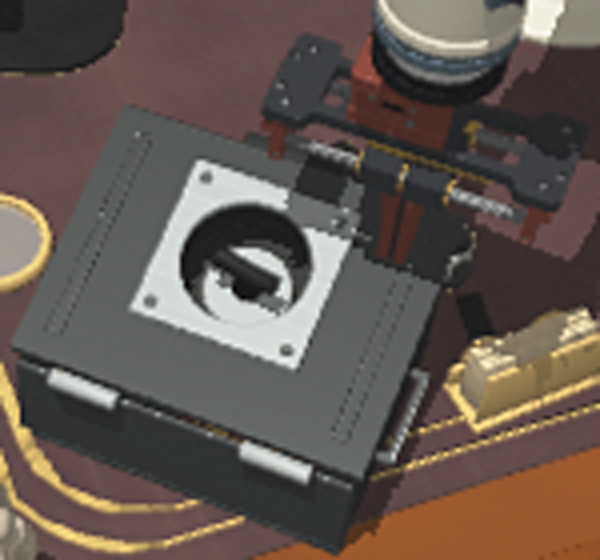

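```bash
python3 - <<'E'
from r import *
s=state();p=s["ee_pos"];d=load("wrist2");print(p,s["joint_torque"].round(2),s["ee_rot"],s["ft_force"],s["time"])
V=d["view"];print("cam pos",-V[:3,:3].T@V[:3,3])
for dx in(-.01,.01):
  for dz in(-.008,.0,.011,.03): print(dx,dz,proj(d,p+[dx,0,dz]).round(1), -(V[:3,:3]@(p+[dx,0,dz])+V[:3,3])[2])
D=d["depth"]
for v in range(226,292,5): print(v,D[v,308:330:7].round(3))
E
```

```text
[0.45579721 0.00521723 0.11979844] [ 0.000e+00 -2.759e+01 -4.065e+01 -2.000e-02  7.000e-02  0.000e+00] [ 5.94701626e-06 -1.00102476e-02  9.99949896e-01  4.92810057e-06] [ 0.65437444  0.83250682 -0.30944152] 10.8333
cam pos [0.37501222 0.00303345 0.30344428]
-0.01 -0.008 [[319.2 215.7]] 0.204006601725851
-0.01 0.0 [[319.2 219.8]] 0.19636253912396823
-0.01 0.011 [[319.3 226. ]] 0.1858519530463794
-0.01 0.03 [[319.4 238.5]] 0.16769730436690783
0.01 -0.008 [[318.6 241.6]] 0.20990490283747004
0.01 0.0 [[318.6 246.6]] 0.20226084023558727
0.01 0.011 [[318.6 254. ]] 0.19175025415799846
0.01 0.03 [[318.7 269.1]] 0.17359560547852687
226 [0.173 0.173 0.174 0.174]
231 [0.174 0.175 0.176 0.175]
236 [0.169 0.172 0.169 0.17 ]
241 [0.162 0.166 0.163 0.162]
246 [0.156 0.159 0.157 0.157]
251 [0.151 0.154 0.15  0.15 ]
256 [0.145 0.148 0.146 0.145]
261 [0.14  0.142 0.14  0.14 ]
266 [0.137 0.139 0.136 0.138]
271 [0.132 0.135 0.132 0.132]
276 [0.128 0.13  0.128 0.127]
281 [0.086 0.127 0.123 0.085]
286 [0.082 0.123 0.121 0.082]
291 [0.081 0.121 0.117 0.081]
```

```bash
python3 - <<'E'
from r import *
d=load("scene2");im=cv2.imread("pics/scene1.png")
p=np.array([.49124,.005535,.248474])
for dz in(-.008,0,.011,.02,.03,.05): print(dz,proj(d,p+[0,0,dz]).round(1))
c=cv2.resize(im[80:200,340:460],None,fx=5,fy=5,interpolation=cv2.INTER_CUBIC)
for dz,col in((-.008,(0,0,255)),(.03,(0,255,0))):
    u=(proj(d,p+[0,0,dz])[0]-[340,80])*5+2.5;cv2.circle(c,tuple(int(v) for v in u),4,col,-1)
cv2.imwrite("pics/c4.png",c)
E
```

```text
-0.008 [[389.5 156. ]]
0 [[390.  153.7]]
0.011 [[390.7 150.6]]
0.02 [[391.3 148. ]]
0.03 [[392. 145.]]
0.05 [[393.3 138.9]]
```

View pics/c4.png

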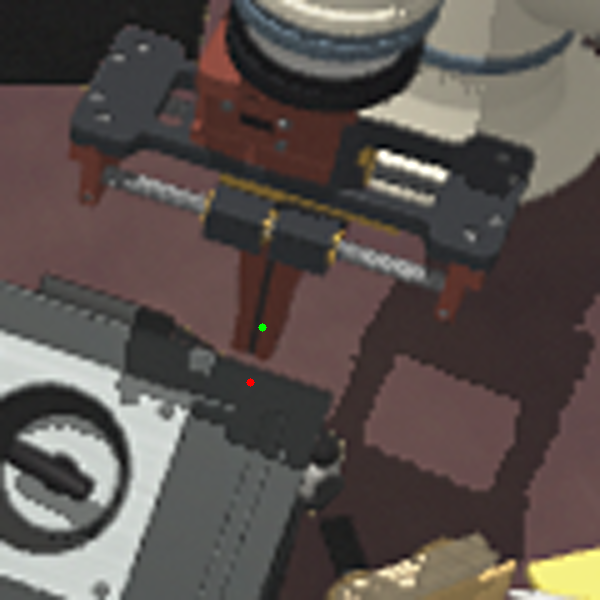

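The fingertips seem to sit well behind the reported TCP. The lid was followed all the way down, but only to about 0.25 rad. I calibrate the tip offset in free air with two views.

```bash
python3 - <<'E'
from r import *
s=state();p=s["ee_pos"];move_l([p[0]-.02,p[1],p[2]+.06],.15)
for n in["scene","wrist"]:
    d=get_image(n);np.savez(f"/tmp/{n}3.npz",**d)
    f=d["frame"];
    if n=="scene": c=cv2.resize(f[90:210,330:450],None,fx=5,fy=5,interpolation=cv2.INTER_NEAREST)
    else: c=cv2.resize(f[200:300,260:380],None,fx=6,fy=6,interpolation=cv2.INTER_NEAREST)
    cv2.imwrite(f"pics/{n}3c.png",c)
s=state();print(s["ee_pos"],s["time"]);np.save("/tmp/p3.npy",s["ee_pos"])
E
```

```text
[0.43545629 0.00524588 0.17828106] 11.5083
```

View pics/scene3c.png

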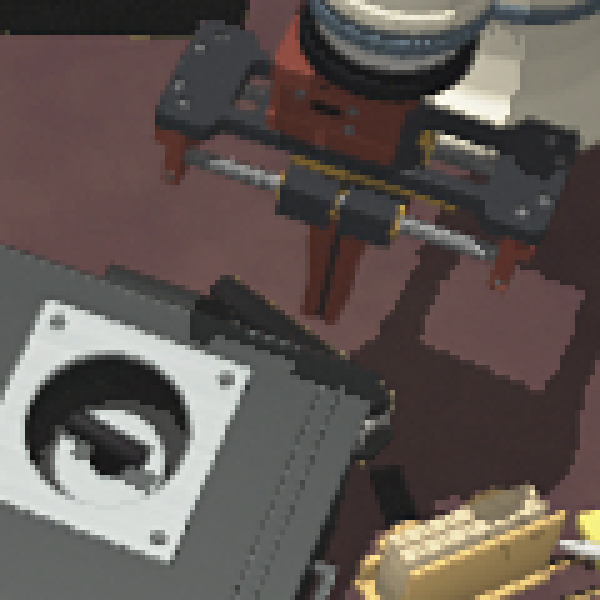

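View pics/wrist3c.png

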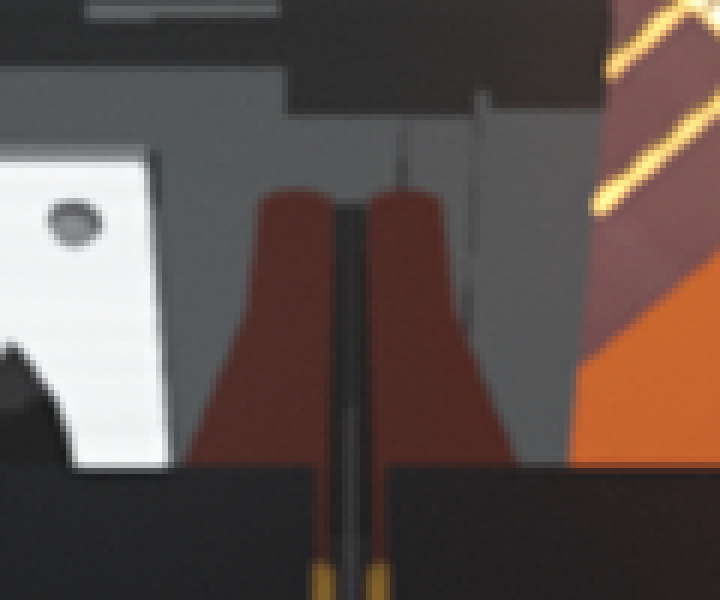

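```bash
python3 - <<'E'
from r import *
p=np.load("/tmp/p3.npy");a=load("scene3");b=load("wrist3")
for d,uv in((a,(393.8,153.6)),(b,(318.3,231.7))):
    o,r=ray(d,uv);r=r[0]
    for dy in(0,):
        t=(p[1]+dy-o[1])/r[1] if abs(r[1])>.2 else None
    for dx in(-.012,-.01,-.005,0,.005,.01,.012):
        t=(p[0]+dx-o[0])/r[0];q=o+t*r;print(dx,(q-p).round(4))
C=cloud(b)
print("front face pts rel TCP");
for v in range(233,275,4): print(v,(C[v,307]-p).round(4),(C[v,330]-p).round(4))
Cs=cloud(a);print("back face")
for v in range(140,156,2):
    print(v,[(Cs[v,u]-p).round(3).tolist() for u in (392,395,397)])
E
```

```text
-0.012 [-0.012  -0.0032 -0.004 ]
-0.01 [-0.01   -0.0028 -0.0017]
-0.005 [-0.005  -0.0019  0.0041]
0 [ 0.     -0.0011  0.0099]
0.005 [ 0.005  -0.0002  0.0158]
0.01 [0.01   0.0006 0.0216]
0.012 [0.012  0.001  0.0239]
-0.012 [-0.012  -0.0007  0.0257]
-0.01 [-0.01   -0.0006  0.021 ]
-0.005 [-0.005  -0.0005  0.0094]
0 [ 0.     -0.0004 -0.0021]
0.005 [ 0.005  -0.0003 -0.0137]
0.01 [ 0.01   -0.0002 -0.0253]
0.012 [ 0.012  -0.0001 -0.03  ]
front face pts rel TCP
233 [-0.0105 -0.0074  0.0244] [-0.0111  0.0063  0.0253]
237 [-0.0107 -0.0072  0.0307] [-0.011   0.0061  0.0307]
241 [-0.0107 -0.007   0.0359] [-0.011   0.0059  0.036 ]
245 [-0.0108 -0.0068  0.0413] [-0.0107  0.0057  0.0405]
249 [-0.0109 -0.0066  0.0463] [-0.0107  0.0055  0.0454]
253 [-0.0106 -0.0065  0.05  ] [-0.0107  0.0053  0.0497]
257 [-0.0103 -0.0063  0.0538] [-0.0108  0.0052  0.0542]
261 [-0.0101 -0.0062  0.0575] [-0.0105  0.005   0.0578]
265 [-0.0103 -0.006   0.0616] [-0.0112  0.0048  0.0629]
269 [-0.0105 -0.0059  0.0656] [-0.0109  0.0047  0.066 ]
273 [-0.0108 -0.0058  0.0695] [-0.0111  0.0045  0.0697]
back face
140 [[0.01, -0.011, 0.065], [0.011, -0.004, 0.069], [0.01, 0.001, 0.07]]
142 [[0.012, -0.009, 0.061], [0.012, -0.002, 0.064], [0.012, 0.002, 0.066]]
144 [[0.01, -0.009, 0.052], [0.008, -0.002, 0.054], [0.009, 0.003, 0.057]]
146 [[0.013, -0.007, 0.048], [0.009, -0.001, 0.047], [0.012, 0.004, 0.053]]
148 [[0.011, -0.006, 0.039], [0.008, 0.0, 0.04], [0.012, 0.005, 0.046]]
150 [[0.011, -0.005, 0.033], [0.01, 0.002, 0.036], [0.009, 0.006, 0.037]]
152 [[0.01, -0.004, 0.025], [0.011, 0.003, 0.029], [0.009, 0.007, 0.03]]
154 [[-0.156, -0.033, -0.176], [0.011, 0.004, 0.022], [-0.159, -0.019, -0.173]]
```

Both views agree: the closed tip lies 21 mm behind the reported TCP (not 8 mm ahead), and the tip block is about 21 x 19 mm. I use the measured offset to finish lowering the lid.

```bash
cat >> r.py <<'E'
TIP=.021
def avf(n=4):
    F=[]
    for _ in range(n):
        s=state();F.append(np.r_[s["ft_force"],s["moment"]]);hold(.02)
    return np.mean(F,0)
E
python3 - <<'E'
from r import *
f0=avf(6);print(f0.round(2));np.save("/tmp/f0.npy",f0)
def go(th,sp):
    p=lidpt(th,.15,.085);p[:2]+=.010*EX;p[2]-=TIP;move_l(list(p),sp)
    s=state();f=avf(3)-f0;print(round(th,3),s["ee_pos"].round(4),p[2].round(4),f[:3].round(2),round(s["time"],2));return f[2]
for th in [.32,.25,.17,.12,.105,.097,.09,.084,.079,.074]:
    fz=go(th,.08)
    if fz>3.5: print("stop");break
d=get_image("scene");np.savez(f"/tmp/scene4.npz",**d)
C=cloud(d);n=None
from g import guard
g=guard(d,(290,120,420,260));print(g["n"],g["rms"],g["W"][-1])
P=C[150:225,300:400].reshape(-1,3);
E
```

```text
[ 0.06  0.13 -0.1   0.07 -0.12  0.02]
0.32 [0.4655 0.0054 0.1268] 0.1263 [-0.26  0.11  0.42] 12.53
0.25 [0.4614 0.0053 0.1162] 0.1164 [ 0.02 -0.17  0.86] 12.86
0.17 [0.4581 0.0053 0.1043] 0.1048 [ 0.06 -0.21  0.52] 13.21
0.12 [0.4565 0.0052 0.0969] 0.0975 [ 0.18 -0.48  0.31] 13.51
0.105 [0.4565 0.0052 0.0952] 0.0953 [ 0.16 -0.17  0.1 ] 13.81
0.097 [0.4563 0.0052 0.094 ] 0.0941 [ 0.01 -0.17  0.75] 14.11
0.09 [0.4561 0.0052 0.093 ] 0.093 [ 0.1  -0.18 -0.16] 14.41
0.084 [0.4559 0.0052 0.0921] 0.0921 [ 0.2  -0.1   0.09] 14.71
0.079 [0.456  0.0052 0.0916] 0.0914 [ 0.11 -0.54  1.47] 15.01
0.074 [0.4559 0.0052 0.091 ] 0.0907 [-0.8   0.09  3.  ] 15.31
[0.07957246 0.0095334  0.9967835 ] 0.0018462872799413737 [ 0.49058717 -0.0798043   0.11260748]
```

The lid has met the seal (force rising at about 0.08 rad). I lift off and look into the well with the wrist camera.

```bash
python3 - <<'E'
from r import *
p=state()["ee_pos"];move_l([p[0],p[1],p[2]+.08],.2);move_l([.535,-.077,.20],.3)
for n in["scene","top","wrist"]:
    d=get_image(n);np.savez(f"/tmp/{n}5.npz",**d);cv2.imwrite(f"pics/{n}5.png",d["frame"])
s=state();print(s["ee_pos"],s["time"],avf(6).round(2))
E
```

```text
[ 0.5340978  -0.07609336  0.19900081] 16.65 [ 0.16  0.05  0.09  0.06 -0.14  0.  ]
```

View pics/wrist5.png

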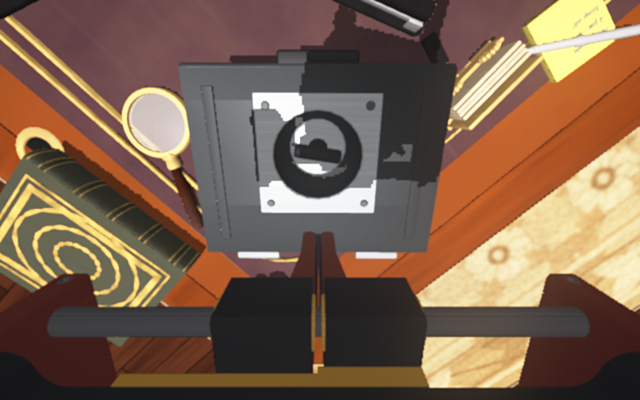

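View pics/scene5.png

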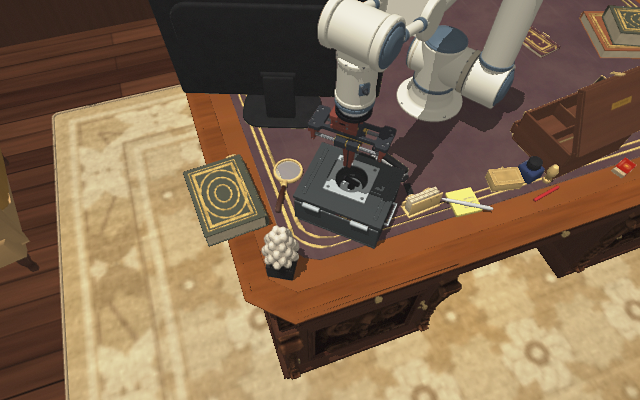

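The wrist view shows the hole centred near (317,154) and the bar running from about (292,147) to (343,160), turned slightly clockwise. Next I measure both.

```bash
python3 - <<'E'
from r import *
d=load("wrist5");C=cloud(d);f=d["frame"];
P=C[60:240,180:460]
# lid-plate plane from guard pixels: points with z about max near guard
sel=np.zeros(d["depth"].shape,bool);sel[95:212,255:380]=True
yy,xx=np.mgrid[:400,:640]
rr=np.hypot(xx-317,yy-154)
g=sel&(rr>50)&(d["depth"]>0);Q=C[g]
for _ in range(6):
    c=np.median(Q,0) if _==0 else Q.mean(0);n=np.linalg.svd(Q-Q.mean(0),full_matrices=False)[2][2];n*=np.sign(n[2]);r=(Q-Q.mean(0))@n;Q=Q[abs(r)<max(2*r.std(),.0008)]
c=Q.mean(0);print("guard plane",c,n,"tilt x",np.arctan2(n[0],n[2]),"y",np.arctan2(n[1],n[2]),r.std(),len(Q))
h=(C-c)@n
print("corner z check: hinge", )
# hole: pixels with h<-4mm
m=((h<-.003)&(rr<60)&(d["depth"]>0)).astype(np.uint8)
cs,_=cv2.findContours(m,cv2.RETR_EXTERNAL,cv2.CHAIN_APPROX_NONE);k=max(cs,key=cv2.contourArea);el=cv2.fitEllipse(k);print("hole ell",el)
o,ry=ray(d,[el[0]]);t=((c-o)@n)/(ry@n);H=o+t[0]*ry[0];print("hole centre",H)
o,ry=ray(d,k[:,0].astype(float));t=((c-o)@n)/(ry@n);R=o+t[:,None]*ry;print("radii",np.linalg.norm(R-H,axis=1).mean(),"fit", )
(cx,cy),rad=cv2.minEnclosingCircle((R[:,:2]*1000).astype(np.float32));print("circle",cx,cy,rad)
# bar
b=(h<-.006)&(h>-.017)&(rr<32)&(d["depth"]>0)
B=C[b];print("bar n",len(B),"h",np.percentile(h[b],[2,50,98]).round(4),B.mean(0))
X=B[:,:2];u=np.linalg.svd(X-X.mean(0),full_matrices=False)[2][0];u*=np.sign(u[1]);pr=(X-X.mean(0))@u;pt=(X-X.mean(0))@[-u[1],u[0]]
print("dir",u,"angle from y (cw +)",np.arctan2(u[0],u[1]),"len",pr.min(),pr.max(),"wid",pt.min(),pt.max(),"ctr mid",X.mean(0)+u*(pr.min()+pr.max())/2)
print("h values disc",[ (q,h[q[1],q[0]].round(4)) for q in [(300,160),(320,168),(340,145),(317,140),(317,152),(300,149),(335,157),(335,170),(300,170)]])
cv2.imwrite("pics/c5.png",cv2.resize(f[90:220,245:390],None,fx=5,fy=4.5,interpolation=cv2.INTER_CUBIC)[:600])
E
```

```text
guard plane [ 0.49005516 -0.07863056  0.11320759] [0.08610453 0.00229484 0.99628347] tilt x 0.0862115145728751 y 0.002303396745529194 0.0005315134810927564 5280
corner z check: hinge
hole ell ((316.89215087890625, 153.42454528808594), (86.7872085571289, 88.24066925048828), 92.29348754882812)
hole centre [ 0.49109368 -0.07869519  0.11311799]
radii 0.04085728740523358 fit
circle 493.69354248046875 -78.62104034423828 41.539268493652344
bar n 652 h [-0.0142 -0.0092 -0.0072] [ 0.49195855 -0.07877816  0.10334581]
dir [0.1307528 0.991415 ] angle from y (cw +) 0.13112825760721517 len -0.022744753146728438 0.022980856539217536 wid -0.007359595172191952 0.006299580829449728 ctr mid [ 0.49197399 -0.07866112]
h values disc [((300, 160), np.float64(-0.041)), ((320, 168), np.float64(-0.0423)), ((340, 145), np.float64(-0.042)), ((317, 140), np.float64(-0.0378)), ((317, 152), np.float64(-0.0089)), ((300, 149), np.float64(-0.0089)), ((335, 157), np.float64(-0.0079)), ((335, 170), np.float64(-0.0514)), ((300, 170), np.float64(-0.0518))]
```

View pics/c5.png

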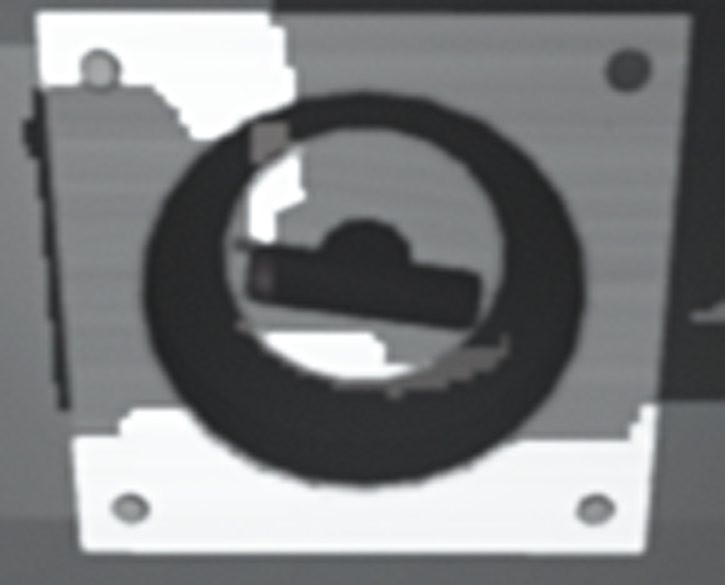

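All of this fits the text: tilt 0.086, hole radius about 41–42 mm, bar top 8 mm and disc 42 mm under the guard's upper face, knob angle about 0.15. I place the closed tip over the front-left of the bar, inside the hole outline, and check before entering.

```bash
cat >> r.py <<'E'
from scipy.spatial.transform import Rotation as Rot
B=np.array([.4922,-.0787,.0985]); TAU=.035
UP=np.array([np.sin(TAU)*EX[0],np.sin(TAU)*EX[1],np.cos(TAU)])
def pose(al,lat,alo,dz):
    """tip bottom at disc-top level (lid .086) + dz; al = bar cw angle in world"""
    e=np.array([np.sin(al),np.cos(al)]);l=np.array([-e[1],e[0]])   # along, lateral (front side)
    p=B.copy();p[:2]+=lat*l+alo*e
    tip=p-UP*.027+np.array([0,0,dz])
    tcp=tip-UP*TIP
    R=Rot.from_rotvec(TAU*np.r_[EY,0])*Rot.from_quat(np.array(qz(np.pi-al)),scalar_first=True)
    return list(tcp),list(R.as_quat(scalar_first=True))
E
python3 - <<'E'
from r import *
al=.131
for a in (al,.7,1.29):
    p,q=pose(a,.0175,.0155,0);v=inverse_kinematics(p,q);print(np.round(p,4),None if v is None else np.round(v,2))
p,q=pose(al,.0195,.0155,.055);print(p)
move_to(p,q);s=state();print(s["ee_pos"],s["time"])
for n in["scene","wrist"]:
    d=get_image(n);np.savez(f"/tmp/{n}6.npz",**d)
    f=d["frame"]
    # predicted tip corners
    if n=="scene": x0,y0,w,h,k=300,110,130,110,5
    else: x0,y0,w,h,k=230,140,180,140,4
    c=cv2.resize(f[y0:y0+h,x0:x0+w],None,fx=k,fy=k,interpolation=cv2.INTER_CUBIC)
    cv2.imwrite(f"pics/{n}6c.png",c)
E
```

```text
[ 0.4752 -0.0611  0.0505] [-0.19 -0.18  1.76 -0.01  1.59 -1.63]
[ 0.4871 -0.0556  0.0505] [-0.18 -0.15  1.73 -0.01  1.59 -1.05]
[ 0.5006 -0.0576  0.0505] [-0.18 -0.11  1.7  -0.01  1.59 -0.46]
[np.float64(0.4732124569175794), np.float64(-0.06081919859096667), np.float64(0.10552939699887255)]
[ 0.47360909 -0.06063367  0.106566  ] 17.275
```

View pics/wrist6c.png

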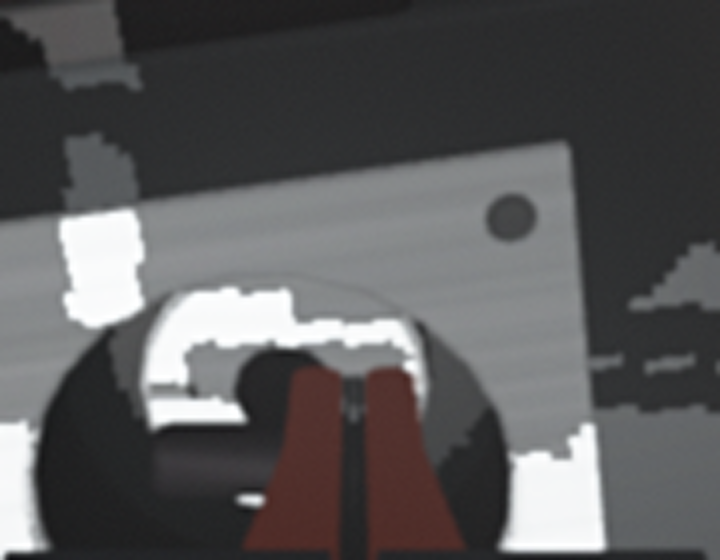

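View pics/scene6c.png

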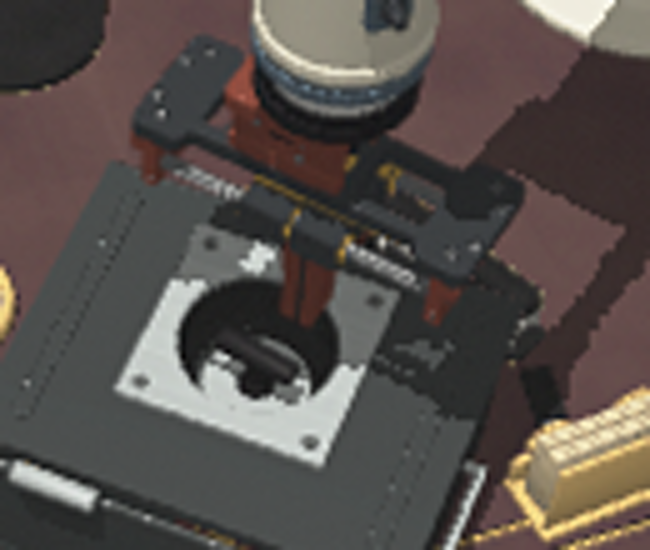

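```bash
python3 - <<'E'
from r import *
C=cloud(load("scene6"));tcp=np.array([.4736,-.0606,.1066])
for u,v in [(329,142),(330,144),(330,146),(387,170),(387,172),(387,174),(360,155),(362,158),(350,153),(361,172),(361,174)]:
    print((u,v),(C[v,u]-tcp).round(4))
E
```

```text
(329, 142) [ 0.0239 -0.0823  0.1161]
(330, 144) [ 0.0243 -0.0794  0.1108]
(330, 146) [ 0.0246 -0.079   0.1041]
(387, 170) [0.0429 0.072  0.1145]
(387, 172) [0.0468 0.0737 0.1125]
(387, 174) [0.0431 0.0741 0.1008]
(360, 155) [0.0353 0.0014 0.1233]
(362, 158) [0.0362 0.0074 0.1165]
(350, 153) [ 0.035  -0.0234  0.1175]
(361, 172) [0.0114 0.003  0.0319]
(361, 174) [0.0117 0.0038 0.0244]
```

The hanging posts end about 79 mm above the tips, so there is plenty of clearance. I enter and press until the lid lands.

```bash
python3 - <<'E'
from r import *
f0=avf(6);np.save("/tmp/f0.npy",f0);al=.131
hist=[]
def go(dz,sp,n=3):
    p,q=pose(al,.0195,.0155,dz);move_l(p,sp,q);f=avf(n)-f0;s=state()
    print(round(dz*1e3,2),((s["ee_pos"]-p)*1e3).round(2),f[:3].round(2),f[3:].round(2),round(s["time"],2));return f
bad=False
for dz in (.03,.015,.006,.002):
    f=go(dz,.06)
    if np.linalg.norm(f[:3])>6: bad=True;print("STOP");break
dz=.002;n=0
if not bad:
  while n<30:
    n+=1
    fz=f[2]
    if fz>14 or np.hypot(f[0],f[1])>8: break
    dz-= .001 if fz<7 else .0005
    if dz<-.016: break
    f=go(dz,.03)
np.save("/tmp/dz.npy",dz)
E
```

```text
30.0 [ 0.   -0.01  0.02] [ 0.25  0.66 -0.4 ] [-0.04  0.02 -0.02] 18.09
15.0 [-0.14  0.02 -0.2 ] [ 0.32  0.09 -0.01] [-0.01  0.01 -0.02] 18.54
6.0 [-0.16  0.03 -0.26] [ 0.05  0.05 -0.26] [ 0.02 -0.01 -0.05] 18.89
2.0 [-0.08  0.03 -0.13] [-0.1  -0.37 -0.53] [-0.01  0.01 -0.02] 19.19
1.0 [ 0.06 -0.01  0.11] [ 0.63 -0.11 -0.01] [ 0.01 -0.02 -0.02] 19.49
0.0 [ 0.16 -0.03  0.36] [0.06 0.35 2.42] [ 0.02  0.11 -0.07] 19.79
-1.0 [ 0.27 -0.    0.31] [0.09 0.03 3.78] [ 0.09  0.05 -0.04] 20.09
-2.0 [ 0.37 -0.03  0.23] [1.16 0.44 4.23] [ 0.02 -0.19 -0.  ] 20.39
-3.0 [ 0.49 -0.    0.27] [ 1.95 -0.1   4.02] [ 0.05 -0.4   0.01] 20.69
-4.0 [ 0.61 -0.02  0.36] [ 3.05 -0.28  4.54] [ 0.05 -0.5  -0.03] 20.99
-5.0 [ 0.77 -0.06  0.5 ] [3.26 1.06 5.32] [ 0.05 -0.54 -0.  ] 21.29
-6.0 [ 0.9  -0.05  0.63] [3.11 0.43 5.73] [ 0.04 -0.59  0.  ] 21.59
-7.0 [ 1.04 -0.09  0.78] [3.21 0.12 6.02] [ 0.06 -0.63 -0.01] 21.89
-8.0 [ 1.17 -0.09  0.94] [3.74 0.5  6.75] [ 0.05 -0.61  0.04] 22.19
-9.0 [ 1.21 -0.1   1.11] [2.95 0.6  6.94] [ 0.1  -0.61 -0.03] 22.49
-10.0 [ 1.25 -0.09  1.21] [3.24 0.59 7.1 ] [ 0.07 -0.57 -0.  ] 22.79
-10.5 [ 1.25 -0.08  1.33] [2.66 0.52 7.74] [ 0.1  -0.52 -0.03] 23.09
-11.0 [ 1.33 -0.08  1.7 ] [1.92 0.76 9.6 ] [ 0.1  -0.43 -0.01] 23.39
-11.5 [ 1.36 -0.08  2.16] [ 0.88  0.69 11.86] [ 0.11 -0.23 -0.01] 23.69
-12.0 [ 1.4  -0.09  2.62] [-0.56  1.1  14.2 ] [ 0.18 -0.03  0.  ] 23.99
```

The tip touched the disc exactly at the predicted height, and the lid landed at about 8 N (stiffness jumps at −10.5 mm). It is now pressed with 14 N. Next comes turning, holding the pressing moment and watching the side force.

```bash
cat > turn.py <<'E'
from r import *
import sys
f0=np.load("/tmp/f0.npy");
def turn(al,dz,lat,alend,step,Flim,alo=.0155,M=1.72,n=2):
    while al<alend-1e-6:
        al=min(al+step,alend)
        p,q=pose(al,lat,alo,dz);move_l(p,.02,q);f=avf(n)-f0;s=state()
        lever=.105-(p[0]+UP[0]*.021-B[0]); 
        # lever of contact: hinge distance of tip
        F=M/lever
        e=np.array([np.sin(al),np.cos(al)]);l=np.array([-e[1],e[0]])
        print(round(al,3),"dz",round(dz*1e3,2),((s["ee_pos"]-p)*1e3).round(2),f[:3].round(1),"lat/al",(f[:2]@l).round(1),(f[:2]@e).round(1),"mz",f[5].round(2),"target",round(F,1),round(s["time"],2))
        if f[2]*lever>2.2 or np.hypot(f[0],f[1])>Flim: print("STOP");break
        dz-=np.clip((F-f[2])/5000,-.0005,.0005)
    np.save("/tmp/st.npy",[al,dz]);return al,dz,f
E
python3 - <<'E'
from turn import *
dz=float(np.load("/tmp/dz.npy"))
al,dz,f=turn(.131,dz,.0175,.131,.04,12) if 0 else turn(.091,dz,.0175,.70,.04,14)
E
```

```text
0.131 dz -12.0 [-0.18  0.39  2.58] [-7.6  3.1 18. ] lat/al 8.0 2.1 mz -0.13 target 14.2 24.27
0.171 dz -11.5 [-0.33  0.38  2.13] [-6.9  2.7 15.3] lat/al 7.3 1.5 mz -0.07 target 14.3 24.56
0.211 dz -11.3 [-0.4   0.39  1.94] [-6.1  2.4 14.7] lat/al 6.5 1.1 mz -0.08 target 14.4 24.84
0.251 dz -11.23 [-0.41  0.44  1.86] [-6.3  2.7 14.5] lat/al 6.8 1.1 mz -0.13 target 14.4 25.12
0.291 dz -11.22 [-0.44  0.51  1.85] [-5.6  2.9 14.1] lat/al 6.2 1.2 mz -0.09 target 14.5 25.41
0.331 dz -11.31 [-0.46  0.55  1.91] [-6.6  3.4 15.6] lat/al 7.3 1.1 mz -0.12 target 14.6 25.69
0.371 dz -11.11 [-0.52  0.61  1.7 ] [-5.7  2.7 14.7] lat/al 6.3 0.5 mz -0.11 target 14.7 25.98
0.411 dz -11.11 [-0.52  0.65  1.7 ] [-6.5  3.2 14.8] lat/al 7.2 0.3 mz -0.12 target 14.9 26.26
0.451 dz -11.12 [-0.54  0.71  1.67] [-6.1  3.6 14.5] lat/al 7.1 0.6 mz -0.14 target 15.0 26.54
0.491 dz -11.21 [-0.52  0.82  1.75] [-6.5  3.3 14.8] lat/al 7.3 -0.2 mz -0.1 target 15.1 26.82
0.531 dz -11.26 [-0.49  0.85  1.78] [-6.1  3.7 14.4] lat/al 7.1 0.0 mz -0.12 target 15.2 27.11
0.571 dz -11.43 [-0.47  0.92  1.94] [-6.3  4.2 15.7] lat/al 7.6 0.2 mz -0.14 target 15.3 27.39
0.611 dz -11.35 [-0.48  0.96  1.85] [-6.4  4.5 15.4] lat/al 7.8 0.0 mz -0.16 target 15.4 27.68
0.651 dz -11.37 [-0.46  1.04  1.85] [-6.3  5.5 15.3] lat/al 8.4 0.6 mz -0.11 target 15.6 27.96
0.691 dz -11.41 [-0.44  1.11  1.87] [-6.3  4.6 15.1] lat/al 7.8 -0.4 mz -0.15 target 15.7 28.24
0.7 dz -11.53 [-0.49  1.1   1.96] [-5.9  5.6 15.4] lat/al 8.1 0.5 mz -0.12 target 15.7 28.52
```

The knob is past the blocking angle with only about 7–8 N of side force. I continue to the stop.

```bash
python3 - <<'E'
from turn import *
al,dz=np.load("/tmp/st.npy")
al,dz,f=turn(al,dz,.0175,1.40,.05,17)
E
```

```text
0.75 dz -11.59 [-0.36  1.16  2.01] [-6.5  5.  15.2] lat/al 8.2 -0.8 mz -0.15 target 15.9 28.81
0.8 dz -11.74 [-0.27  1.25  2.16] [-6.1  5.5 16.1] lat/al 8.1 -0.6 mz -0.17 target 16.1 29.09
0.85 dz -11.72 [-0.23  1.31  2.12] [-5.6  5.3 15.9] lat/al 7.7 -0.7 mz -0.15 target 16.2 29.38
0.9 dz -11.8 [-0.16  1.35  2.18] [-5.5  5.4 16.2] lat/al 7.6 -0.9 mz -0.16 target 16.4 29.66
0.95 dz -11.84 [-0.1   1.37  2.21] [-5.4  5.7 16. ] lat/al 7.8 -1.1 mz -0.18 target 16.6 29.94
1.0 dz -11.95 [0.   1.41 2.31] [-4.7  5.1 16.5] lat/al 6.8 -1.2 mz -0.2 target 16.8 30.23
1.05 dz -12.02 [0.05 1.41 2.35] [-5.3  5.3 16.1] lat/al 7.2 -2.0 mz -0.15 target 17.0 30.51
1.1 dz -12.19 [0.15 1.42 2.48] [-5.6  6.3 16.9] lat/al 8.2 -2.1 mz -0.17 target 17.2 30.79
1.15 dz -12.25 [0.22 1.41 2.52] [-4.7  6.1 17.3] lat/al 7.5 -1.8 mz -0.18 target 17.4 31.07
1.2 dz -12.27 [0.33 1.43 2.59] [-4.2  6.7 16.8] lat/al 7.7 -1.5 mz -0.2 target 17.6 31.36
1.25 dz -12.42 [0.23 1.53 2.68] [-4.3  6.6 17. ] lat/al 7.6 -2.0 mz -0.13 target 17.8 31.64
1.3 dz -12.58 [-0.29  1.94  2.78] [-7.5  7.6 19.2] lat/al 9.4 -5.2 mz -0.07 target 18.0 31.93
1.35 dz -12.34 [-0.58  2.45  2.63] [-8.4 10.2 18.8] lat/al 11.8 -6.0 mz -0.03 target 18.2 32.21
1.4 dz -12.21 [-1.02  3.27  2.44] [-9.4 12.2 18.9] lat/al 13.6 -7.2 mz -0.02 target 18.4 32.49
```

The stop is reached: tracking error and side force grow from about 1.28. I ease off, lift and withdraw.

```bash
python3 - <<'E'
from turn import *
al,dz=np.load("/tmp/st.npy")
def go(al,lat,dz,sp):
    p,q=pose(al,lat,.0155,dz);move_l(p,sp,q);f=avf(2)-f0;s=state();print(round(dz*1e3,1),((s["ee_pos"]-p)*1e3).round(2),f[:3].round(1),f[5].round(2),round(s["time"],2))
go(1.34,.0175,dz,.02);go(1.33,.0175,-.010,.02);go(1.32,.0175,-.007,.02);go(1.32,.0175,.003,.04)
go(1.31,.0195,.005,.03);go(1.31,.0195,.03,.08);go(1.31,.0195,.075,.12)
p=state()["ee_pos"];move_l([.535,-.077,.20],.25,qz(np.pi+PSI))
for n in["scene","wrist"]:
    d=get_image(n);np.savez(f"/tmp/{n}7.npz",**d);cv2.imwrite(f"pics/{n}7.png",d["frame"])
print(state()["ee_pos"],state()["time"])
d=load("wrist7");C=cloud(d);yy,xx=np.mgrid[:400,:640];rr=np.hypot(xx-317,yy-154)
g=(rr>48)&(yy>98)&(yy<215)&(abs(xx-317)<58)&(d["depth"]>0);Q=C[g]
Q=Q[abs(Q[:,2]-np.median(Q[:,2]))<.012]
for _ in range(6):
    n=np.linalg.svd(Q-Q.mean(0),full_matrices=False)[2][2];n*=np.sign(n[2]);r=(Q-Q.mean(0))@n;c=Q.mean(0);Q=Q[abs(r)<max(2*r.std(),.0008)]
print("guard",c,"tilt",np.arctan2(n[0],n[2]),r.std(),len(Q))
h=(C-c)@n;b=(h<-.006)&(h>-.017)&(rr<32)&(d["depth"]>0);X=C[b][:,:2];u=np.linalg.svd(X-X.mean(0),full_matrices=False)[2][0];u*=np.sign(u[0])
print("bar",len(X),X.mean(0),"knob",np.arctan2(u[0],u[1])+PSI)
E
```

```text
-12.1 [-0.15  2.43  2.42] [-6.   9.6 17.3] -0.11 32.77
-10.0 [-0.22  2.32  0.79] [-2.3  7.9  9.2] -0.03 33.07
-7.0 [-0.78  2.1  -0.95] [0.6 6.7 2. ] 0.01 33.4
3.0 [-2.09  1.71 -1.69] [-3.3  5.8 -0.2] -0.04 33.83
5.0 [-0.48 -0.01 -0.42] [-0.8  1.8 -1.2] -0.04 34.12
30.0 [ 0.35 -0.2   0.59] [-0.6  0.4  0.1] -0.0 34.62
75.0 [-0.28  0.06 -0.83] [ 0.3 -0.6 -0.6] -0.04 35.17
[ 0.53482786 -0.07690126  0.19959264] 36.7583
guard [ 0.49389663 -0.07876862  0.1055117 ] tilt 0.015669304981946446 0.0005724987969207049 4683
bar 638 [ 0.49151147 -0.07879935] knob 1.3037435314434653
```

View pics/wrist7.png

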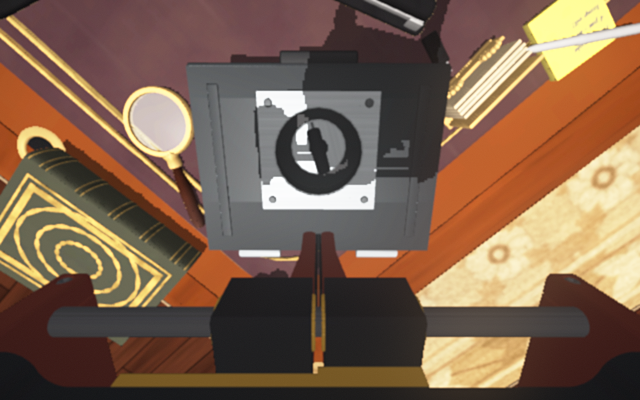

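View pics/scene7.png

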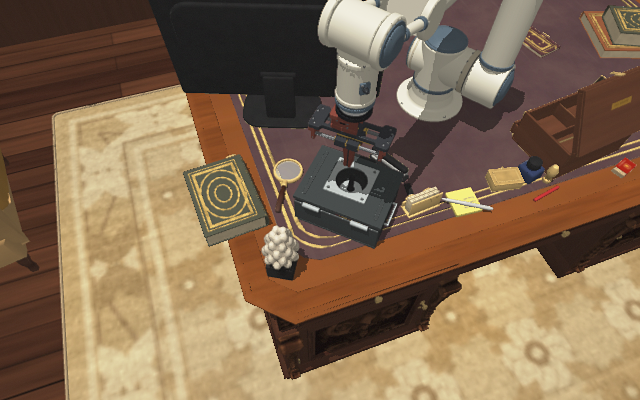

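The wrist view shows the bar in the hole (317,150), turned to about 1.30 rad. The lid is at 0.016 rad and stays down with the tool clear, and the bystanders look unmoved in the scene view. I hand in.

```bash
python3 - <<'E'
from bench import *
hold(.3);print(job_done())
E
```

```text
the job is handed in; nothing more can be done
None
```

The safe is shut and locked, and I handed the job in at about 37 s of the 61 s allowed. No verdict was reported.

- **Lid:** I lowered it with the closed fingertips on its front left until it met the seal. The wrist camera then read 0.086 rad.
- **Knob:** I did not pinch the bar. The gripper can only be fully open or fully closed, and fully open it is too wide for the 84 mm hole. Instead I put the closed fingertips through the hole beside the bar and pressed on the knob's disc. From there I swung the bar clockwise by its side to the stop.
- **Force:** The lid landed at about 8 N. I then pressed with 14 to 19 N while turning, with a side force of about 7 N, rising to about 15 N at the stop. The knob was never blocked.
- **Last checks:** After withdrawing, the wrist camera showed the lid at 0.016 rad and the knob at about 1.30 rad. The tool was clear, and the other things looked unmoved in the scene picture; I checked those by eye only.
- **What disagreed:**
  - The closed fingertips are about 21 mm behind the reported TCP, not 8 mm ahead as stated. Because of this my first lowering stopped at about 0.25 rad, and I corrected it from two views.
  - I tried `close` once with a width; it was rejected and nothing moved.

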